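# Unpack the small scoop and nest it

### The job

Fold the carton's two long flaps right back, well past upright, then fold back the short end flap beneath them too, and leave all three open. Lift the small steel scoop out of the carton and nest it gently, upright and fully home, in the larger steel scoop on the table, with its handle turned at least a quarter turn away from the larger scoop's handle. Leave the larger scoop where it stands and do not disturb the glass, mug, tin or the jar in the carton.

Things in the scene. Friction and masses are not known exactly. Their poses are not given: they have to be found in the camera images.
- carton: Open-topped cardboard carton, fixed, outside 230 (its x) x 170 (its y) x 85 mm high, walls and floor 4 mm. Origin: centre of its underside; x along its long side, away from the robot; z up. A long flap is hinged on top of each long side, a short flap at its +x end. The small scoop and a small jar stand on its floor.
- flap_left (a joint): Angle (rad) of the long flap on the carton's +y side; hinge line along the carton's x at y = +83, z = 85 mm. 0 = flat shut, 1.57 = upright, 2.7 = stop, folded far outwards. 230 mm long, 62 mm from hinge to free edge, 4 mm thick. Starts ajar at 0.75 to 1.15. Hinge friction (0.035 N m) holds it wherever it is left; about 1 N at the free edge moves it.
- flap_right (a joint): The same for the long flap hinged on the carton's -y side (hinge at y = -83 mm, z = 85 mm); it opens towards -y.
- flap_end (a joint): Angle (rad) of the short flap at the carton's +x end, beneath the long flaps; hinge line along the carton's y at x = +112, z = 81 mm. 0 = flat shut, 1.57 = upright, 2.7 = stop, folded far outwards. 64 mm from hinge to free edge, 4 mm thick, 140 mm wide at the hinge, 86 mm at the free edge. Starts ajar at 0.4 to 0.55. Same hinge friction.
- flap_left_edge (a point): Middle of the free edge of the left long flap.
- flap_right_edge (a point): Middle of the free edge of the right long flap.
- flap_end_edge (a point): Middle of the free edge of the short end flap. Pushed level, an edge this low can jam by friction against a finger: follow its arc upwards.
- small_cup (a point): Small steel scoop, loose, about 130 g: round cup 58 mm high, outer radius 29 mm at the bottom and 34 mm at the rim, with one straight level handle. This point lies on the cup's axis, 29 mm above its underside. x points along the handle, z up. It starts upright on the carton's floor with its handle in any direction.
- small_handle (a point): Grasp point of the small scoop's handle: 68 mm from the cup's axis, 53 mm above its underside. The handle is a bar 12 mm wide and 10 mm high that ends 105 mm from the axis. x points along the handle, away from the cup, z up.
- large_cup (a point): Large steel scoop, loose, 280 g: round cup 46 mm high, outer radius 37 mm at the bottom, 44 mm at the rim, walls 3 mm, floor 4 mm. Point on its axis, 23 mm above its underside; x along its handle, z up. The handle, 14 mm wide, slants up to 121 mm from the axis, 63 mm above the table; a handle over it cannot sit home. Nested fully home, the small cup's point lies 10 mm above this one.
- glass_mid (a point): Drinking glass, radius 32 mm at the rim, 115 mm high, standing beside the large scoop, away from its handle; point on its axis half-way up. Bystander.
- jar_mid (a point): White jar, radius 20 mm, 65 mm high, in the carton's -x end; point on its axis half-way up. Bystander.
- tin_mid (a point): Closed steel tin, radius 30 mm, 50 mm high, beyond the carton's +x end; point half-way up. Bystander.
- mug_mid (a point): White mug, radius 40 mm, 90 mm high; point on its axis half-way up. Bystander.
Things that resemble listed ones, but are neither listed nor needed, are in the scene too. Leave any blue or pink look-alike of the part that bears small_cup alone. Leave any red look-alike of the part that bears large_cup alone.

How it is judged:
On the way, in this order (a step that is already met when the one before it is completed fails the run):
1. both long flaps folded well past upright (over 1.8 rad), the small scoop still in the carton (value of joint each of flap_left, flap_right above 1.8 rad and height (world z) of small_cup below 0.05 m), for 0.2 s.
2. the short end flap folded well past upright too (over 1.8 rad), the small scoop still in the carton (all of step 1 and value of joint flap_end above 1.8 rad), for 0.2 s.
At the end, for the whole second after the job is handed in: All flaps past 1.8 rad; small scoop nested: axes within 12 mm, its point 5 to 15 mm above the large one's, upright within 0.15 rad, handles at least about 73 degrees apart; large scoop upright (0.1 rad), within 50 mm of its start (value of joint each of flap_left, flap_right, flap_end above 1.8 rad and horizontal distance between small_cup and large_cup below 0.012 m and z of small_cup in the frame of large_cup between 0.005 and 0.015 m and x of small_handle in the frame of large_cup below 0.02 m and angle between small_cup's own z axis and vertical below 0.15 rad and angle between large_cup's own z axis and vertical below 0.1 rad and distance of large_cup from where it was at the start of the episode below 0.05 m); the robot touches nothing.
It fails at once if the glass is shifted by more than 30 mm or tipped (distance of glass_mid from where it was at the start of the episode above 0.03 m or angle between glass_mid's own z axis and vertical above 0.35 rad).
It fails at once if the jar in the carton is shifted by more than 30 mm or tipped (distance of jar_mid from where it was at the start of the episode above 0.03 m or angle between jar_mid's own z axis and vertical above 0.35 rad).
It fails at once if the tin or mug is shifted by more than 30 mm or tipped (distance of any of tin_mid, mug_mid from where it was at the start of the episode above 0.03 m or angle between any of tin_mid, mug_mid's own z axis and vertical above 0.35 rad).
It fails at once if the small scoop is banged into the large one (over 40 N) (contact force between small_scoop and large_scoop above 40 N).
It fails at once if the small scoop is dropped into the large one (faster than 0.6 m/s as it goes in) (horizontal distance between small_cup and large_cup below 0.02 m and z of small_cup in the frame of large_cup below 0.06 m and linear speed of small_scoop above 0.6 m/s).
It also fails if it takes over 61 s, if anything falls off the work surface, if the arm or the gripper's body presses on something with over 40 N, if the wrist force passes 120 N, or if a joint passes its speed limit or range.

### The arm

A 7-joint arm with a two-finger parallel gripper is mounted at the origin on the work surface. World frame = base frame: x ahead of the robot, y to its left, z up, the work surface at z = 0. Lengths are in m, angles in rad, forces in N, time in s.
With the tool pointing down it reaches from about 0.425 to 0.925 m from the base axis. Payload 6.8 kg.
Tool frame: the origin (TCP) lies on the front face of the gripper's body, between the roots of the fingers; the fingertips stand 73 mm ahead of it and the grasp point (between the pads) lies 54 mm ahead of it (env.nose_length is the distance from the TCP to the fingertips, in m); z points along the fingers, y is the direction in which the jaws open and shut (so a half turn about z gives the same grasp; the last joint's range is limited). The gripper opens to 85 mm and grips with 20 to 120 N. Pads are 22 mm wide; open, the fingers measure 114 mm over their backs; the gripper's body (76 mm by 85 mm) begins 54 mm behind the grasp point. The pads swing forward as they close: fully open they stand 13 mm farther back than shut.
Start: joints at [-1.449, 0.477, 0.022, 1.555, -0.011, 1.109, -0.083], TCP at [0.154, 0.657, 0.304] pointing down, gripper open.
Joint ranges: [-2.96, 2.96], [-0.34, 2.1], [-1.41, 1.46], [0.24, 2.44], [-1.37, 4.51], [0.17, 1.92], [-2.96, 2.96]. Speed limits (rad/s): [2.39, 2.39, 3.14, 3.14, 3.14, 3.14, 3.14].

### API

Orientations are given as a unit quaternion [w, x, y, z].
In Python, from cell import env, kin, camera, calibration, job gives the robot as it stands. The module is installed in compiled form; this text tells all that it offers. Calls block until the motion is done:
- env.reach(position, orientation): joint-space move of the TCP to a pose.
- env.movel(position, velocity=0.15, rot=None, stop_force=None): straight line of the TCP; rot=None keeps the orientation; velocity is the mean speed in m/s. With stop_force (N) it stops when the force on the tool has changed by that much, and returns True; else False.
- env.goto_joints(angles): joint-space move.
- env.grip(opening, f_grip=None): finger opening in m; f_grip is the grip in N (None keeps the last); returns when the fingers have stopped.
- env.dwell(seconds).
- kin.inverse_kinematics(position, orientation): joint angles nearest the present ones, or None.
- env.get_state(): the state.
- camera(name): name is "scene" or "top" or "wrist"; returns (picture, depth): 420x560x3 uint8, blue, green, red; 420x560 float32, m along the optical axis (not along the pixel's ray), 0 where there is no reading.
- calibration(name): a dict with "fx", "fy", "cx", "cy" (pixels), "rvec" (rotation vector, rad) and "tvec" (3), from world to camera coordinates, as OpenCV has them. Camera axes: x right, y down, z forward; pixel columns grow to the right and rows downward; lengths in m; the calibration is good to about 2 mm. A picture is of the moment at which its call begins: read the wrist's pose just before it. calibration takes no time and is no camera call; for the wrist camera it gives the pose at the moment of the call.
A pose or a line that the arm cannot do raises env.PlanningError and nothing moves.
- job.job_done(): hands the job in, once; it reports no verdict.
The state is a dict: "time": time; "qpos": joint angles; "joint_velocities": joint speeds; "joint_torque": joint torques, N m; "tcp_pos": TCP position; "orientation": TCP orientation; "force": force on the tool from outside, world axes, zero at the start; "torque": the same for the moment, N m; "opening": finger opening in m.
Only numpy, scipy, OpenCV 4.12 (cv2) and the standard library are available. Lean on these libraries where they do the work, as an engineer would, in place of code of your own. Each camera call takes 0.05 s, during which the arm holds its last target. There are 200 camera calls.

## Working session

There is one attempt and no reset: what is moved stays moved. The work goes in short steps, each a Python script; the robot and the scene stay as the last script left them, time stands still between calls to the robot, and variables do not carry over. Pictures are saved under pics/ and viewed, about 8 in all and at most 12, crops included, and the job is handed in when it is done.

```bash
mkdir -p pics; python3 - <<'E'
from cell import env,camera,calibration
import cv2,numpy as np
for n in("top","scene"):
    p,d=camera(n);cv2.imwrite(f"pics/{n}0.png",p);np.save(f"pics/{n}0.npy",d)
    c=calibration(n);print(n,c)
s=env.get_state();print(s["time"],s["orientation"],s["tcp_pos"])
a=cv2.imread("pics/top0.png");b=cv2.imread("pics/scene0.png")
cv2.imwrite("pics/top0b.png",cv2.resize(a,(800,600),interpolation=cv2.INTER_CUBIC))
E
```

```text
top {'fx': 536.4249663548882, 'fy': 536.4249663548882, 'cx': 290.7348817048825, 'cy': 211.7773429632507, 'rvec': array([ 2.19687661, -2.13230947,  0.13605657]), 'tvec': array([-0.05739769,  0.5527449 ,  1.38214105])}
scene {'fx': 443.51959188980715, 'fy': 443.51959188980715, 'cx': 286.45582956413995, 'cy': 210.88198121168998, 'rvec': array([ 1.60981586,  1.66566315, -0.91077277]), 'tvec': array([ 0.03740492, -0.22482923,  1.62517654])}
0.1 [-3.95538908e-05  1.14633150e-01  9.93407562e-01 -8.08994970e-04] [0.1536614  0.65685647 0.30303103]
```

View pics/top0b.png

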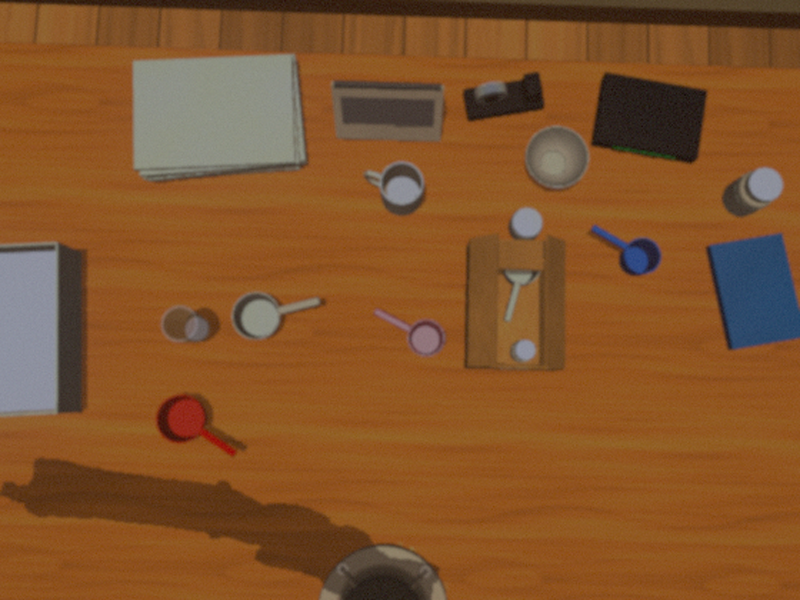

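View pics/scene0.png

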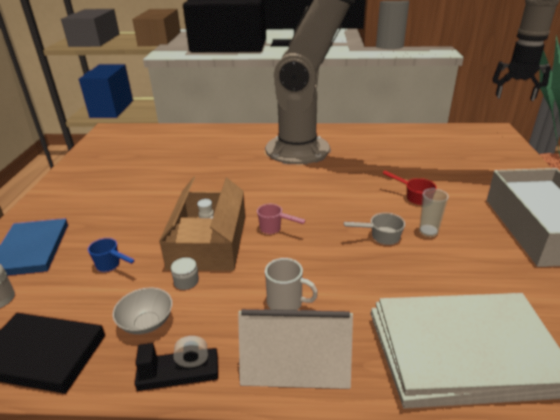

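Top view: the carton is at about (515,302), with the small scoop's cup partly under the end flap at (520,268) and its handle pointing to (510,317). The large scoop is at (257,316) with its handle to (318,302). The glass is at (185,325), the mug at (402,187), the tin at (527,222), the jar at (524,350) and the pink look-alike at (426,338). I'll get metric positions next.

```bash
cat > h.py <<'E'
import cv2,numpy as np
def unproj(c,u,v,d=None,z=None):
    R=cv2.Rodrigues(np.asarray(c["rvec"]))[0];t=np.asarray(c["tvec"]).ravel()
    r=np.stack([(np.asarray(u)-c["cx"])/c["fx"],(np.asarray(v)-c["cy"])/c["fy"],np.ones(np.shape(u))],-1)
    o=-R.T@t
    w=r@R
    if d is not None: return o+w*np.asarray(d)[...,None]
    return o+w*((z-o[2])/w[...,2])[...,None]
E
python3 - <<'E'
from cell import calibration
import numpy as np,cv2
from h import *
np.set_printoptions(precision=3,suppress=True)
c=calibration("top");d=np.load("pics/top0.npy")
U,V=np.meshgrid(np.arange(560),np.arange(420));P=unproj(c,U,V,d)
np.save("pics/P0.npy",P)
for n,(u,v) in dict(cupvis=(517,278),h1=(516,285),h2=(509,317),jar=(524,350),tin=(527,222),mug=(402,200),lcup=(257,316),lhend=(318,302),glass=(180,323),endedge=(520,266),endh=(520,243),lfl=(498,300),rfr=(541,300),LL1=(469,240),LL2=(466,366),RR1=(563,240),RR2=(563,367),floor=(527,310)).items():
    u*=.7;v*=.7;print(n,P[int(v),int(u)])
# carton cross-sections
for v in (195,215,235): print(v,[tuple(np.round(P[v,u,1:],3)) for u in range(322,400,4)])
for z,n,lo in((.065,'jar',(524,350)),(.05,'tin',(527,222)),(.09,'mug',(402,187)),(.046,'lcup',(257,316))):
    u0,v0=int(lo[0]*.7),int(lo[1]*.7);w=P[v0-28:v0+28,u0-28:u0+28]
    m=abs(w[...,2]-z)<.006;q=w[m][:,:2]
    (cx,cy),r=cv2.minEnclosingCircle(q.astype(np.float32).reshape(-1,1,2));print(n,m.sum(),np.median(q,0),cx,cy,r)
E
```

```text
cupvis [ 0.61  -0.228  0.013]
h1 [ 0.589 -0.221  0.066]
h2 [ 0.532 -0.21   0.062]
jar [ 0.473 -0.235  0.07 ]
tin [ 0.709 -0.24   0.05 ]
mug [ 0.753 -0.009  0.008]
lcup [0.524 0.257 0.005]
lhend [0.547 0.136 0.065]
glass [0.503 0.39  0.04 ]
endedge [ 0.615 -0.222  0.115]
endh [ 0.66  -0.224  0.093]
lfl [ 0.567 -0.195  0.003]
rfr [ 0.57  -0.276  0.003]
LL1 [ 0.666 -0.134  0.074]
LL2 [ 0.439 -0.134  0.064]
RR1 [ 0.668 -0.301  0.093]
RR2 [ 0.444 -0.303  0.09 ]
floor [ 0.549 -0.248  0.011]
195 [(np.float64(-0.124), np.float64(0.004)), (np.float64(-0.134), np.float64(0.02)), (np.float64(-0.138), np.float64(0.099)), (np.float64(-0.148), np.float64(0.106)), (np.float64(-0.157), np.float64(0.117)), (np.float64(-0.166), np.float64(0.126)), (np.float64(-0.175), np.float64(0.133)), (np.float64(-0.032), np.float64(1.438)), (np.float64(-0.209), np.float64(0.017)), (np.float64(-0.213), np.float64(0.065)), (np.float64(-0.231), np.float64(0.012)), (np.float64(-0.242), np.float64(0.015)), (np.float64(-0.252), np.float64(0.015)), (np.float64(-0.256), np.float64(0.06)), (np.float64(-0.275), np.float64(0
[... 1490 characters left out ...]
 (np.float64(-0.244), np.float64(0.006)), (np.float64(-0.255), np.float64(0.009)), (np.float64(-0.266), np.float64(0.008)), (np.float64(-0.276), np.float64(0.01)), (np.float64(-0.264), np.float64(0.136)), (np.float64(-0.277), np.float64(0.12)), (np.float64(-0.29), np.float64(0.105)), (np.float64(-0.302), np.float64(0.095)), (np.float64(-0.331), np.float64(0.003))]
jar 145 [ 0.478 -0.23 ] 0.48452794551849365 -0.24710437655448914 0.07257901877164841
tin 342 [ 0.71  -0.243] 0.7345930337905884 -0.26817139983177185 0.06418482214212418
mug 170 [ 0.769 -0.008] 0.7654184699058533 -0.002782776253297925 0.04448617622256279
lcup 209 [0.532 0.248] 0.5249355435371399 0.235758975148201 0.05871874466538429
```

```bash
python3 - <<'E'
from cell import env,camera
import numpy as np,cv2
q=[0,0,1,0];n=env.nose_length;print(n)
env.reach([.54,-.22,.30],q);env.grip(0.0)
print(env.get_state()["opening"],env.get_state()["time"])
zt=.115+n
env.movel([.54,-.22,zt],.2)
print(env.movel([.54,-.110,zt],.12,stop_force=20),env.get_state()["tcp_pos"])
env.movel([.54,-.14,zt+.03],.2)
env.movel([.54,-.22,zt],.25)
print(env.movel([.54,-.330,zt],.12,stop_force=20),env.get_state()["tcp_pos"])
env.movel([.54,-.30,zt+.03],.2)
# end flap
env.movel([.54,-.222,zt+.03],.25)
print(env.get_state()["time"])
p,d=camera("scene");cv2.imwrite("pics/s1.png",cv2.resize(p[120:320,100:380],(800,571),interpolation=cv2.INTER_CUBIC))
E
```

```text
0.0726
0.0001049333653060161 4.2083
False [ 0.53993817 -0.1105586   0.18779737]
False [ 0.54026383 -0.32928623  0.18750076]
8.7167
```

View pics/s1.png

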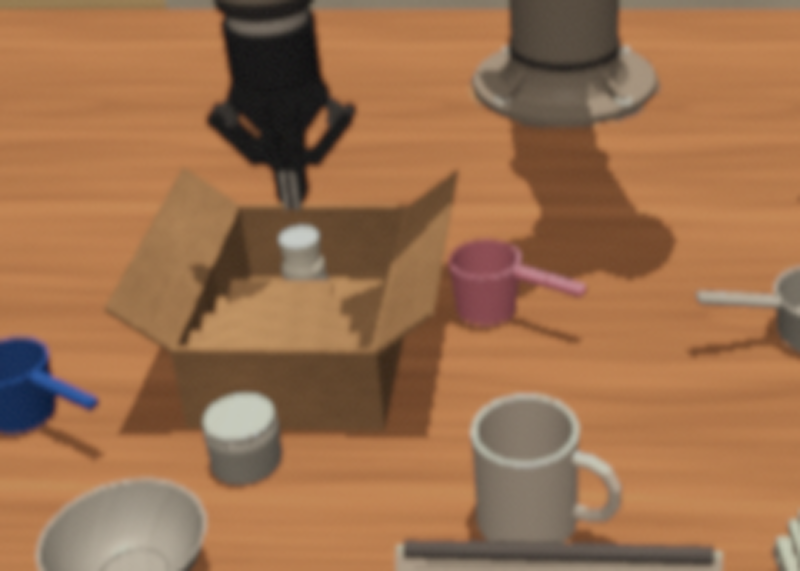

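The scene view shows both long flaps folded outward: the right flap's edge at (110,310)-(185,170), the left flap's top corner at (457,172). I'll measure their angles by depth, then open the end flap only if both are past 1.9.

```bash
cat >> h.py <<'E'
def flap(P,s):
    # left s=1, right s=-1: points beyond hinge, above top
    m=(P[...,0]>.46)&(P[...,0]<.65)&(s*(P[...,1]+.220)>.088)&(s*(P[...,1]+.220)<.15)&(P[...,2]>.09)&(P[...,2]<.16)
    q=P[m];a=np.arctan2(q[:,2]-.085,-(s*(q[:,1]+.220)-.083))
    r=np.hypot(q[:,2]-.085,s*(q[:,1]+.220)-.083);k=r>.03
    return k.sum(),np.median(a[k]),np.percentile(r,95)
def cloud(c,d):
    U,V=np.meshgrid(np.arange(560),np.arange(420));return unproj(c,U,V,d)
E
python3 - <<'E'
from cell import env,camera,calibration
import numpy as np,cv2
from h import *
p,d=camera("top");P=cloud(calibration("top"),d)
L,R=flap(P,1),flap(P,-1);print(L,R)
assert L[1]>1.95 and R[1]>1.95
n=env.nose_length
hx,hz,y=.666,.081,-.222
f=.013   # finger half width + margin
env.movel([.575,y,.078+n+.02],.2)
env.movel([.575,y,.090+n],.1)
for a in (.45,.65,.85,1.05,1.25,1.45,1.6):
    x=hx-.064*np.cos(a)-f; z=hz+.064*np.sin(a)-.018
    s=env.movel([x,y,z+n],.1,stop_force=25)
    if s: print("stop",a,env.get_state()["force"]);break
else:
    print(env.movel([hx+.035,y,.117+n],.1,stop_force=25),env.get_state()["tcp_pos"])
    env.movel([.64,y,.17+n],.2)
env.movel([.50,-.05,.35],.3)
p,d=camera("top");np.save("pics/top2.npy",d);cv2.imwrite("pics/t2.png",cv2.resize(p[130:280,300:500],(800,600),interpolation=cv2.INTER_CUBIC))
print(env.get_state()["time"])
E
```

```text
(np.int64(512), np.float64(2.4449844865991786), np.float64(0.06404465802820547)) (np.int64(511), np.float64(2.3745345704514165), np.float64(0.06210857379792696))
False [ 0.7005121  -0.22235518  0.18959336]
13.9
```

View pics/t2.png

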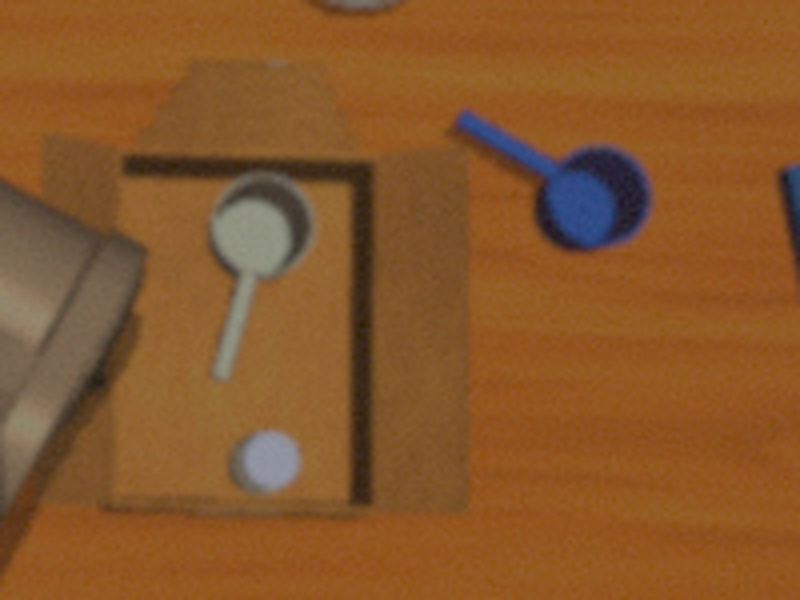

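All three flaps are folded back. The small cup's rim centre is at about (262,224), and its handle runs from (250,278) to (221,378). I'll compute the grasp and get a close-up of the large scoop.

```bash
python3 - <<'E'
from cell import env,camera,calibration
import numpy as np,cv2
from h import *
np.set_printoptions(precision=4,suppress=True)
c=calibration("top")
px=np.array([[262,224],[250,278],[221,378]])/4.+[300,130]-.375
W=unproj(c,px[:,0],px[:,1],z=.062);print(W)
P=cloud(c,np.load("pics/top2.npy"))
m=(abs(P[...,0]-.57)<.06)&(abs(P[...,1]+.22)<.04)&(abs(P[...,2]-.062)<.007);print(m.sum(),np.median(P[m],0))
h=W[2]-W[1];print(np.degrees(np.arctan2(h[1],h[0])),np.linalg.norm(W[2]-W[0]))
a=cv2.imread("pics/top0.png")
cv2.imwrite("pics/L0.png",cv2.resize(a[180:270,120:240],(800,600),interpolation=cv2.INTER_CUBIC))
E
```

```text
[[ 0.6251 -0.2321  0.062 ]
 [ 0.5894 -0.2248  0.062 ]
 [ 0.5237 -0.207   0.062 ]]
171 [ 0.5687 -0.2144  0.0631]
164.81538348332717 0.10443849444553706
```

View pics/L0.png

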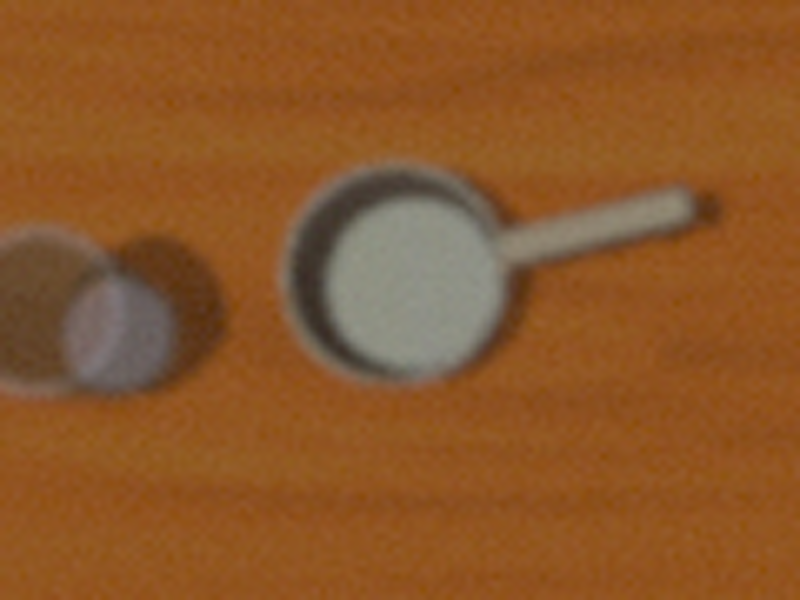

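The large scoop's rim centre is at about (399,272) and its handle end at (690,205). The glass is to the left. Next I grasp and lift the small scoop, carry it above the large one and check.

```bash
python3 - <<'E'
from cell import env,camera,calibration
import numpy as np,cv2
from h import *
np.set_printoptions(precision=4,suppress=True)
c=calibration("top")
px=np.array([[399,272],[690,205]])/6.6667+[120,180]-.43
L=unproj(c,px[:1,0],px[:1,1],z=.046)[0];H=unproj(c,px[1:,0],px[1:,1],z=.063)[0]
lh=np.degrees(np.arctan2(*(H-L)[1::-1]));print(L,H,lh,np.linalg.norm((H-L)[:2]))
np.save("pics/L.npy",L)
ps=np.radians(166.);q=[0,np.cos(ps/2),np.sin(ps/2),0]
g=np.array([.559,-.2157])
env.reach([*g,.26],q);env.grip(.045)
env.movel([*g,.17],.25)
print(env.movel([*g,.109],.08,stop_force=15),env.get_state()["tcp_pos"])
env.grip(0,90);print("open",env.get_state()["opening"])
env.movel([*g,.13],.05);env.movel([*g,.33],.2)
t=L[:2]+.068*np.array([np.cos(ps),np.sin(ps)])
print("target",t)
env.movel([*t,.30],.25)
s=env.get_state();print(s["opening"],s["force"],s["time"],s["tcp_pos"])
p,d=camera("scene");cv2.imwrite("pics/s3.png",cv2.resize(p[100:260,310:510],(750,600),interpolation=cv2.INTER_CUBIC))
p,d=camera("wrist");cv2.imwrite("pics/w3.png",p);np.save("pics/w3.npy",d);np.save("pics/wc.npy",calibration("wrist"))
E
```

```text
[0.5213 0.2481 0.046 ] [0.5491 0.1338 0.063 ] -76.33490120506322 0.11761238200713194
False [ 0.5592 -0.216   0.1093]
open 0.010396293620478808
target [0.4553 0.2645]
0.010213418993292894 [ 0.1466 -1.2161 -0.6795] 20.875 [0.4557 0.2633 0.3002]
```

View pics/s3.png

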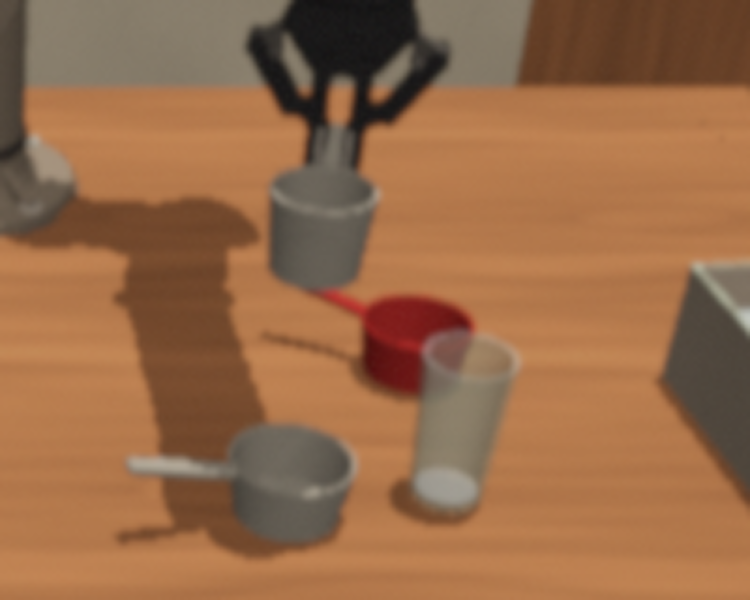

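View pics/w3.png

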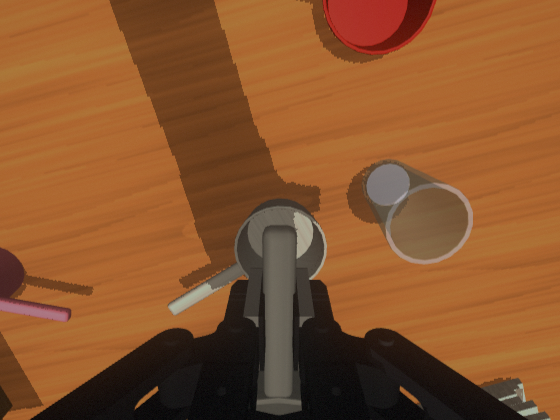

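The cup is held about upright, with its handle (end at (280,228) in the wrist view) square in the jaws. The large scoop's rim centre is at (281,244) in the wrist view. I'll cross-check both, then lower.

```bash
python3 - <<'E'
from cell import env,camera,calibration
import numpy as np,cv2
from h import *
np.set_printoptions(precision=4,suppress=True)
c=np.load("pics/wc.npy",allow_pickle=True).item()
f=lambda u,v,z:unproj(c,np.array([u*1.]),np.array([v*1.]),z=z)[0]
print("large",f(281,244,.046),np.load("pics/L.npy"))
s=env.get_state();zh=s["tcp_pos"][2]-.052
e=f(280,228,zh+.005);print("hend",e)
ps=np.radians(166.);u=np.array([np.cos(ps),np.sin(ps)])
print("axis from hend",e[:2]-.105*u,"axis nominal",s["tcp_pos"][:2]-.068*u)
P=cloud(calibration("scene"),camera("scene")[1]) 
a=s["tcp_pos"][:2]-.068*u
m=(np.hypot(*(P[...,:2]-a).T).T<.05)&(P[...,2]>.17)&(P[...,2]<.265)
q=P[m];print(m.sum(),q.min(0),q.max(0))
# axis fit of the conical outside
from scipy.optimize import least_squares
z0=zh-.024 # cup mid
q=q[(q[:,2]>zh-.045)&(q[:,2]<zh-.008)]
q=q[(q[:,0]-a[0])>.0]
r=lambda p:np.hypot(q[:,0]-p[0]-p[2]*(q[:,2]-z0),q[:,1]-p[1]-p[3]*(q[:,2]-z0))-(31.5+ (q[:,2]-z0)*1e3*5/58)/1e3
o=least_squares(r,[*a,0,0],loss="soft_l1",f_scale=.002);print(len(q),o.x,np.std(o.fun))
E
```

```text
large [0.5161 0.2519 0.046 ] [0.5213 0.2481 0.046 ]
hend [0.4194 0.2742 0.2532]
axis from hend [0.5213 0.2488] axis nominal [0.5216 0.2472]
844 [0.476 0.214 0.195] [0.5585 0.2801 0.2561]
348 [ 0.5221  0.2474  0.0036 -0.0153] 0.0013319252830688555
```

```bash
python3 - <<'E'
from cell import env,camera,calibration
import numpy as np,cv2
np.set_printoptions(precision=4,suppress=True)
t=[.4532,.2655]
env.movel([*t,.30],.1)
env.movel([*t,.165],.15);env.dwell(.2)
print(env.movel([*t,.105],.03,stop_force=5),env.get_state()["tcp_pos"],env.get_state()["force"],env.get_state()["time"])
p,d=camera("scene");cv2.imwrite("pics/s4.png",cv2.resize(p[180:260,360:460],(750,600),interpolation=cv2.INTER_CUBIC))
E
```

```text
True [0.4528 0.2657 0.1092] [-1.4229  0.1809  5.1332] 24.175
```

View pics/s4.png

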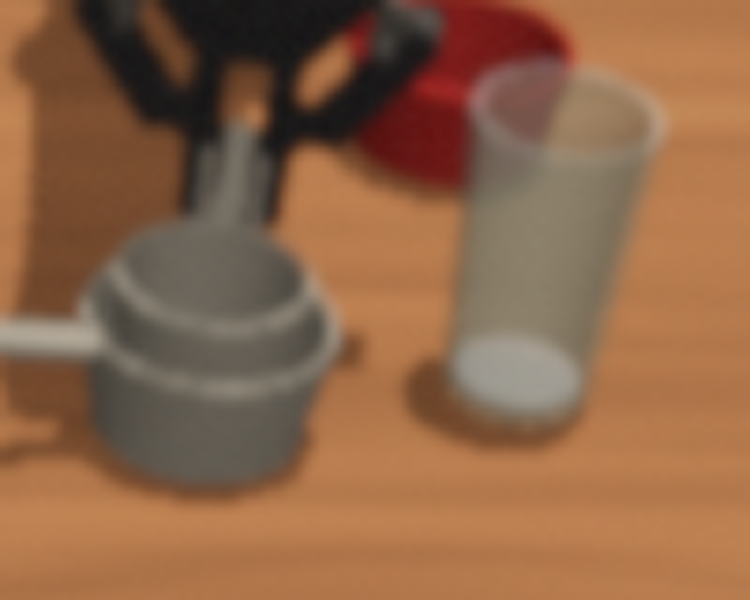

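The small cup sits level inside the large one, and TCP height 0.109 matches fully home. Releasing and retreating.

```bash
python3 - <<'E'
from cell import env,camera,calibration
import numpy as np,cv2
from h import *
np.set_printoptions(precision=4,suppress=True)
env.grip(.04)
env.movel([.4528,.2657,.20],.08);env.movel([.4528,.2657,.30],.2);env.movel([.46,.02,.36],.3);env.dwell(.3)
p,d=camera("top");c=calibration("top");P=cloud(c,d)
print(flap(P,1),flap(P,-1))
m=(abs(P[...,1]+.22)<.03)&(P[...,0]>.675)&(P[...,0]<.73)&(P[...,2]>.09);q=P[m]
print("end",len(q),np.median(np.arctan2(q[:,2]-.081,-(q[:,0]-.666))))
m=(np.hypot(P[...,0]-.52,P[...,1]-.249)<.05)
q=P[m];k=abs(q[:,2]-.062)<.004;print("rim",k.sum(),np.median(q[k],0));k=q[:,2]<.02;print("floor z",k.sum(),np.median(q[k],0))
cv2.imwrite("pics/t5.png",cv2.resize(p[180:270,120:240],(800,600),interpolation=cv2.INTER_CUBIC))
p,d=camera("scene");P=cloud(calibration("scene"),d);cv2.imwrite("pics/s5.png",cv2.resize(p[160:300,80:470],(800,287),interpolation=cv2.INTER_CUBIC))
a=cv2.imread("pics/t5.png");b=cv2.imread("pics/s5.png")
cv2.imwrite("pics/f5.png",np.vstack([cv2.resize(a,(400,300)).repeat(1,0) if 0 else np.hstack([cv2.resize(a,(400,300)),cv2.resize(cv2.imread("pics/L0.png"),(400,300))]),b]))
print(env.get_state()["time"])
E
```

```text
(np.int64(855), np.float64(2.4397985680689427), np.float64(0.06380106221321727)) (np.int64(943), np.float64(2.3706855314264104), np.float64(0.0617658617929084))
end 434 2.440183566647198
rim 117 [0.507  0.2584 0.0626]
floor z 604 [0.5151 0.2417 0.0064]
27.95
```

View pics/f5.png

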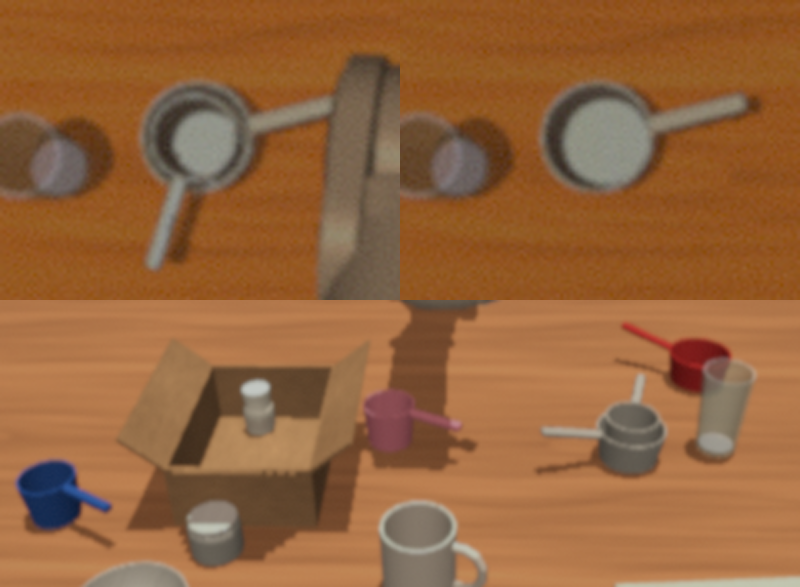

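The small scoop is nested level, its rim at z 62.6 mm (62 expected). Its handle, running down-left to (155,265), is well away from the large scoop's handle. The large scoop and the bystanders haven't moved.

```bash
python3 -c "
from cell import job
job.job_done()"
```

```text
the job is handed in; nothing more can be done
```

I folded back both long flaps, then the end flap, and left all three open. I then lifted the small scoop out by its handle, lowered it into the large scoop until a light touch (about 5 N), released it, backed the arm clear and handed the job in at about 28 s.

Last checks:
- **Flaps:** by depth, about 2.44 rad (left), 2.37 (right) and 2.44 (end).
- **Nesting:** the small scoop's rim is at 62.6 mm (62 expected when fully home) and looks level. The handles are about 118° apart.
- **Undisturbed items:** the large scoop and the glass show no visible shift between the before and after pictures. The mug, tin and jar look untouched.
- **Disagreement:** the top and wrist cameras placed the large scoop about 6 mm apart. I aimed midway, which was within the fit's clearance, and no check failed.

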